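Clear a jammed brush from a spray-can feed chute

TASK

A wooden shoe brush has got jammed crosswise in the spray-can feed chute, partly under the chute's spring-clipped metal hold-down bridge. Pull the bridge up off the chute and put it in the grey tray, then lift the brush out and put it in the tray as well, so that all three cans roll down to the chute's stop. Leave everything else on the table where it is.

Things in the scene. Friction and masses are not known exactly. Their poses are not given: they have to be found in the camera images.
- chute: plywood chute, fixed, open on top, 300 mm long, 160 wide inside, 260 over its spring catches. Origin on the table under its middle; x level, towards the uphill end, y across, z up. The floor slopes 12 degrees down to a stop at the -x end; 12 mm thick side walls stand 56 mm above the floor, square to it, each with a 46 mm wide, 26 mm deep open-topped notch.
- bridge_grip (a point): grip point of the aluminium bridge, mid upright handle plate (18 mm thick along x, 70 long along y), 14 mm below its top edge, 38 above the bridge's plate. Seated axes: x uphill along the sloping floor, y across, z square to the floor (12 degrees off vertical). Plate 50 x 199 x 8 mm on the walls, a leg at each end outside the wall; feet 92 mm below this point. 140 g; stands on its legs.
- brush_grip (a point): grip point of the jammed shoe brush, mid raised wooden hand grip (24 mm thick along x, 100 long along y, 30 high), 12 mm below the grip's top, 18 above the brush's back. x uphill, y along the brush, z square to the sloping floor. Back 60 x 152 mm, with 40 mm wide end tabs 180 mm over all, resting in the wall notches; bristle tips 62 mm below this point. About 220 g.
- can0_mid (a point): middle of the first (lowest) spray can, 150 mm long, 50 mm in diameter, lying across the chute uphill of the brush, about 200 g; rolls by itself when the way is free. y along the can
- can1_mid (a point): middle of the second can, same kind, behind the first
- can2_mid (a point): middle of the third can, same kind, behind the second
- outlet (a point): point of the chute where the middle of the first can lies when it rests on the stop
- bridge_seat (a point): point of the chute where bridge_grip is while seated. A spring catch on each side holds a bead at the leg's foot: a straight pull of about 15 N along bridge_grip's z unsnaps it in the first 6 mm, and over the next 12 the catches push it on upwards; the legs are free of their guides after 35 mm and of the walls after 50 mm
- jam_spot (a point): point of the chute where brush_grip is while jammed (within 4 mm). The bridge's plate covers the downhill edge of the brush's back. Lifted along z the brush is clear of the chute after 60 mm; the first can leans on its uphill side, the can's top 12 mm lower than this point
- tray: open empty grey tray fixed to the table, 300 mm (x) by 270 mm (y), 50 high, walls and floor 6 mm. Origin under its middle, on the table; z up
- spool: upright spool of thread, 40 mm across, 70 high, a bystander; origin at its underside
- tin: flat round polish tin, 60 mm across, 22 high, a bystander; origin at its underside
- screwdriver: screwdriver lying at the side of the table, a bystander
- cup: open plastic cup, 80 mm across, 70 high, a bystander; origin at its underside
- shoetree: turned wooden shoe-tree end standing upright, 70 mm across, 125 high, a bystander; origin at its underside
Not all that is in view belongs to the job. Leave any green or yellow look-alike of the part that bears bridge_grip alone.

How it is judged:
On the way, in this order (a step that is already met when the one before it is completed fails the run):
1. the bridge has been pulled off the chute: its grip point over 80 mm from its seat (distance between bridge_grip and bridge_seat above 0.08 m), for 0.2 s.
2. the brush has been lifted out: its grip point over 90 mm from the jam spot (distance between brush_grip and jam_spot above 0.09 m), for 0.2 s.
At the end, for the whole second after the job is handed in: Bridge and brush both lie or stand in the tray (grip points inside its walls and less than 150 mm above the table); the first can is within 20 mm of the outlet point, the second within 70 mm and the third within 120 mm; all at rest (x of bridge_grip in the frame of tray between -0.14 and 0.14 m and y of bridge_grip in the frame of tray between -0.125 and 0.125 m and z of each of bridge_grip, brush_grip in the frame of tray below 0.15 m and x of brush_grip in the frame of tray between -0.14 and 0.14 m and y of brush_grip in the frame of tray between -0.125 and 0.125 m and distance between can0_mid and outlet below 0.02 m and distance between can1_mid and outlet below 0.07 m and distance between can2_mid and outlet below 0.12 m and linear speed of each of bridge, brush, can0, can1, can2 below 0.02 m/s); the robot touches nothing.
It fails at once if a bystander is moved by more than 40 mm (distance of any of spool, tin, screwdriver, cup, shoetree from where it was at the start of the episode above 0.04 m).
It also fails if it takes over 72 s, if anything falls off the work surface, if the arm or the gripper's body presses on something with over 40 N, if the wrist force passes 120 N, or if a joint passes its speed limit or range.

ROBOT

A 7-joint arm with a two-finger parallel gripper is mounted at the origin on the work surface. World frame = base frame: x ahead of the robot, y to its left, z up, the work surface at z = 0. Lengths are in m, angles in rad, forces in N, time in s.
With the tool pointing down it reaches from about 0.35 to 0.9 m from the base axis. Payload 8.1 kg.
Tool frame: the origin (TCP) lies between the finger pads; the fingertips stand 11 mm ahead of it and the grasp point (between the pads) lies 8 mm behind it (nose_length is the distance from the TCP to the fingertips, in m); z points along the fingers, y is the line along which they close (so a half turn about z gives the same grasp; the last joint's range is limited). The gripper opens to 85 mm and grips with 20 to 120 N. Pads are 22 mm wide; open, the fingers measure 114 mm over their backs; the gripper's body (76 mm by 85 mm) begins 54 mm behind the grasp point. The pads swing forward as they close: fully open they stand 13 mm farther back than shut.
Start: joints at [-1.416, 0.434, 0.025, 1.573, -0.012, 1.134, -0.075], TCP at [0.159, 0.604, 0.242] pointing down, gripper open.
Joint ranges: [-2.62, 2.62], [-0.44, 2.09], [-1.27, 1.32], [0.08, 2.57], [-1.32, 4.46], [0.12, 2], [-2.74, 2.74]. Speed limits (rad/s): [2.22, 2.22, 3.01, 3.01, 3.14, 3.14, 3.14].

INTERFACE

Orientations are given as a unit quaternion [w, x, y, z].
In Python, from station import * gives the robot as it stands.
- The arm moves only by the tool send_rows, never from a script. Its argument "plan" is a list of rows, each a list of 7 numbers: the shift along the tool's x, y, z in mm, then the turn, a rotation vector about the tool's x, y, z in degrees, then the gripper's target within -1 to 1 (fully open at 1, half-way at 0, shut at -1). A call has 1 to 12 rows; each row shifts and turns the commanded pose from where the row before left it, along the tool's axes as they then stand; what a row does not reach is not made up. A row lasts 1/12 s, in which the tool goes at most 41.7 mm and 7.16 degrees, less where a joint would pass 70% of its speed; a pose out of reach is approached as far as the arm can. A call with a gripper value outside its range is refused whole. The fingers move at their own pace and stop on an object; the grip force is fixed at half the most. Time passes only in rows, so rows that do not move let the fingers close. It gives the time, the measured TCP pose, the force, the opening and the grip force at its end, in the units of the state.
- observe(): the state, without advancing time (a new reading comes with each control period).
- capture(name): name is "side" or "top"; returns (picture, depth): 480x640x3 uint8, red, green, blue; 480x640 float32, m along the optical axis (not along the pixel's ray), 0 where there is no reading.
- get_calibration(name): a dict with "intrinsics" (3x3 intrinsics, pixels), "camera_from_world" (4x4, takes a point from world to camera coordinates). Camera axes: x right, y down, z forward; pixel columns grow to the right and rows downward; lengths in m; the calibration is good to about 2 mm. A picture is of the moment at which its call begins. get_calibration takes no time and is no camera call.
- close_job(): hands the job in; it is judged then, once.
The state is a dict: "time": time; "joints": joint angles; "joint_vel": joint speeds; "tau": joint torques, N m; "position": TCP position; "tool_rot": TCP orientation; "contact_force": force on the tool from outside, world axes, zero at the start; "wrist_torque": the same for the moment, N m; "finger_gap": finger opening in m; "finger_force": force on a finger pad.
Only numpy, scipy, OpenCV 4.12 (cv2) and the standard library are available. Lean on these libraries where they do the work, as an engineer would, in place of code of your own. Each camera call takes 0.05 s, during which the arm holds its last target. There are 200 camera calls.

## Working session

There is one attempt and no reset: what is moved stays moved. The work goes in short steps, Python scripts to look and compute and a tool call to move; the robot and the scene stay as the last step left them, time stands still between calls to the robot, and variables do not carry over. Pictures are saved under pics/ and viewed, at most 10 in all, crops included, and the job is handed in when it is done.

Besides the shell and the picture viewer there is one more tool, called after ">>>" by a JSON object that holds its "fn" and its "kwargs", one argument or row to a line. send_rows: Moves the arm, as the interface text tells. Its arguments: {"type":"object","properties":{"plan":{"type":"array","items":{"type":"array","items":{"type":"number"}}}},"required":["plan"]}

```bash
ls; mkdir -p pics; python3 - <<'E'
from station import *
import cv2,numpy as np
for n in("side","top"):
    p,d=capture(n); cv2.imwrite(f"pics/{n}0.png",p[:,:,::-1]); np.save(f"{n}0.npy",d)
    c=get_calibration(n);print(n,np.round(c["intrinsics"],1).tolist(),np.round(c["camera_from_world"],3).tolist(),(d==0).mean())
s=observe();print({k:s[k] for k in("time","position","tool_rot","finger_gap","contact_force")})
E
```

```text
pics
side [[580.2, 0.0, 319.1], [0.0, 580.2, 243.0], [0.0, 0.0, 1.0]] [[-0.988, -0.156, 0.002, 0.41], [-0.121, 0.757, -0.642, 0.148], [0.099, -0.635, -0.766, 1.481], [0.0, 0.0, 0.0, 1.0]] 0.003828125
top [[530.0, 0.0, 316.9], [0.0, 530.0, 241.6], [0.0, 0.0, 1.0]] [[-0.013, -1.0, -0.002, 0.01], [-0.996, 0.013, -0.091, 0.452], [0.091, 0.001, -0.996, 1.548], [0.0, 0.0, 0.0, 1.0]] 0.004150390625
{'time': 0.1, 'position': array([0.15930428, 0.60391749, 0.24161488]), 'tool_rot': array([-9.67630825e-06,  1.28577039e-01,  9.91699276e-01, -7.00356246e-04]), 'finger_gap': 0.0850211710792501, 'contact_force': array([-0.68070613, -0.89626641, -0.02433147])}
```

View pics/top0.png

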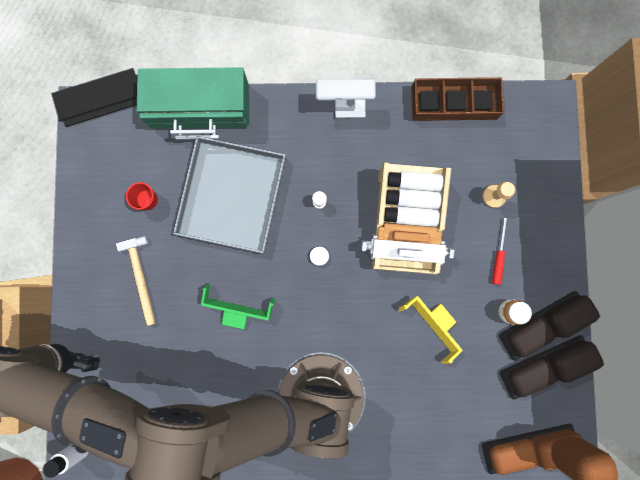

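View pics/side0.png

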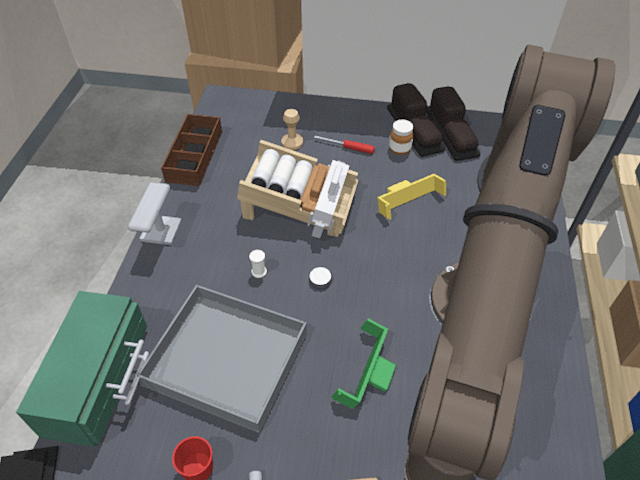

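The top view shows the chute at about (412,220), with the bridge handle at (408,252), the brush at (410,235) and the cans at rows 180–215. The tray is at (230,195). The spool and tin at (319,200) and (319,256), the cup at (140,196), the shoe tree at (500,193) and the screwdriver at (500,250) are bystanders. The green and yellow bridges are look-alikes.

```bash
cat > h.py <<'E'
from station import *
import cv2,numpy as np
def cloud(n,d):
    c=get_calibration(n);K=np.array(c["intrinsics"]);T=np.linalg.inv(np.array(c["camera_from_world"]))
    v,u=np.mgrid[:480,:640];P=np.stack([(u-K[0,2])/K[0,0]*d,(v-K[1,2])/K[1,1]*d,d],-1)
    W=P@T[:3,:3].T+T[:3,3];W[d==0]=np.nan;return W
def snap(n,name):
    p,d=capture(n);cv2.imwrite(f"pics/{name}.png",p[:,:,::-1]);return p,cloud(n,d)
E
python3 - <<'E'
from h import *
im=[]
for n,(u,v,w,h) in (("top",(345,150,130,130)),("side",(225,130,150,150))):
    p=cv2.imread(f"pics/{n}0.png");W=cloud(n,np.load(f"{n}0.npy"));np.save(f"W{n}.npy",W)
    im.append(cv2.resize(p[v:v+h,u:u+w],(400,400),interpolation=cv2.INTER_CUBIC))
    hsv=cv2.cvtColor(p,cv2.COLOR_BGR2HSV)
    R=(W[...,0]>.2)&(W[...,0]<.65)&(W[...,1]>-.4)&(W[...,1]<-.1)
    H,S,V=hsv[...,0],hsv[...,1],hsv[...,2]
    wood=R&(S>40)&(W[...,2]>.03)
    br=R&(S<60)&(W[...,2]>.03)
    # colour histogram of wood: brush darker/oranger
    print(n,'sample brush/wood HSV',[hsv[y,x].tolist() for y,x in ([(235,410),(229,425),(168,410)] if n=="top" else [(185,315),(210,285)])])
    zt=np.nanmax(np.where(br,W[...,2],np.nan));print('max grey z',zt)
    for name,m in(("handle top",br&(W[...,2]>zt-.006)),("brush",R&(S>150)&(H<14)&(W[...,2]>.05))):
        q=W[m];print(name,len(q),q.mean(0).round(4),q.min(0).round(3),q.max(0).round(3))
    for name,u_ in(("tray",0),):
        m=(W[...,0]>.3)&(W[...,0]<.75)&(W[...,1]>.05)&(W[...,1]<.4)&(W[...,2]>.035)&(W[...,2]<.06)
        print(name,cv2.minAreaRect(W[m][:,:2].astype(np.float32)))
cv2.imwrite("pics/crop.png",np.hstack(im))
E
```

```text
top sample brush/wood HSV [[15, 134, 231], [15, 132, 238], [27, 39, 254]]
max grey z 0.15633293189597897
handle top 54 [ 0.4068 -0.2469  0.1521] [ 0.397 -0.283  0.15 ] [ 0.414 -0.217  0.156]<stdin>:15: RuntimeWarning: Mean of empty slice.
  ret = um.true_divide(
Traceback (most recent call last):
ValueError: zero-size array to reduction operation minimum which has no identity
```

```bash
python3 - <<'E'
from h import *
im=[]
for n,(u,v,w,h) in (("top",(345,150,130,130)),("side",(225,130,150,150))):
    p=cv2.imread(f"pics/{n}0.png");W=cloud(n,np.load(f"{n}0.npy"));np.save(f"W{n}.npy",W)
    im.append(cv2.resize(p[v:v+h,u:u+w],(400,400),interpolation=cv2.INTER_CUBIC))
    hsv=cv2.cvtColor(p,cv2.COLOR_BGR2HSV)
    R=(W[...,0]>.2)&(W[...,0]<.65)&(W[...,1]>-.4)&(W[...,1]<-.1)
    H,S,V=hsv[...,0],hsv[...,1],hsv[...,2]
    br=R&(S<60)&(W[...,2]>.03)
    zt=np.nanmax(np.where(br,W[...,2],np.nan));print(n,'max grey z',zt)
    bm=R&(S>95)&(H<20)&(H>5)&(W[...,2]>.05);zb=np.nanpercentile(W[bm][:,2],99)
    al=R&(W[...,2]>.03)
    for name,m in(("handle top",br&(W[...,2]>zt-.007)),("brush",bm),("brushtop",bm&(W[...,2]>zb-.008)),("chute",al)):
        q=W[m];print(name,len(q),q.mean(0).round(4),q.min(0).round(3),q.max(0).round(3),cv2.minAreaRect(q[:,:2].astype(np.float32)))
    m=(W[...,0]>.3)&(W[...,0]<.75)&(W[...,1]>.05)&(W[...,1]<.4)&(W[...,2]>.035)&(W[...,2]<.06)
    print("tray",cv2.minAreaRect(W[m][:,:2].astype(np.float32)))
cv2.imwrite("pics/crop.png",np.hstack(im))
E
```

```text
top max grey z 0.15633293189597897
handle top 75 [ 0.4064 -0.2486  0.1514] [ 0.397 -0.283  0.149] [ 0.414 -0.217  0.156] ((0.40558895468711853, -0.2502414584159851), (0.06535771489143372, 0.01631275936961174), 85.03841400146484)
brush 1028 [ 0.4647 -0.2554  0.1012] [ 0.437 -0.348  0.062] [ 0.496 -0.167  0.129] ((0.4669228494167328, -0.25783467292785645), (0.1801973283290863, 0.05057571083307266), 85.552978515625)
brushtop 228 [ 0.4553 -0.2559  0.1215] [ 0.441 -0.304  0.118] [ 0.47  -0.209  0.129] ((0.4545775055885315, -0.2566605508327484), (0.09583000838756561, 0.0234664399176836), 84.11265563964844)
chute 7196 [ 0.4942 -0.2615  0.0987] [ 0.201 -0.384  0.03 ] [ 0.65  -0.124  0.156] ((0.42557191848754883, -0.25361722707748413), (0.2602316439151764, 0.4486963748931885), 89.82279205322266)
tray ((0.5204806923866272, 0.27724242210388184), (0.2725834250450134, 0.4521059989929199), 77.33548736572266)
side max grey z 0.1564326871098236
handle top 36 [ 0.4081 -0.2456  0.1511] [ 0.399 -0.281  0.15 ] [ 0.417 -0.212  0.156] ((0.4073549509048462, -0.24601642787456512), (0.06888795644044876, 0.014590160921216011), 84.4088134765625)
brush 724 [ 0.4683 -0.2388  0.1016] [ 0.386 -0.352  0.065] [ 0.608 -0.164  0.127] ((0.5141525268554688, -0.26613694429397583), (0.1811368465423584, 0.22200284898281097), 77.13475036621094)
brushtop 177 [ 0.4581 -0.2529  0.1204] [ 0.44  -0.352  0.117] [ 0.608 -0.201  0.127] ((0.5037171244621277, -0.30376309156417847), (0.08522087335586548, 0.2143295705318451), 43.431678771972656)
chute 6744 [ 0.4947 -0.2407  0.0936] [ 0.2   -0.388  0.03 ] [ 0.65  -0.118  0.156] ((0.44151341915130615, -0.2561963200569153), (0.26866787672042847, 0.4459410607814789), 79.6630630493164)
tray ((0.5206488370895386, 0.27799278497695923), (0.27271053194999695, 0.4552372992038727), 77.44534301757812)
```

View pics/crop.png

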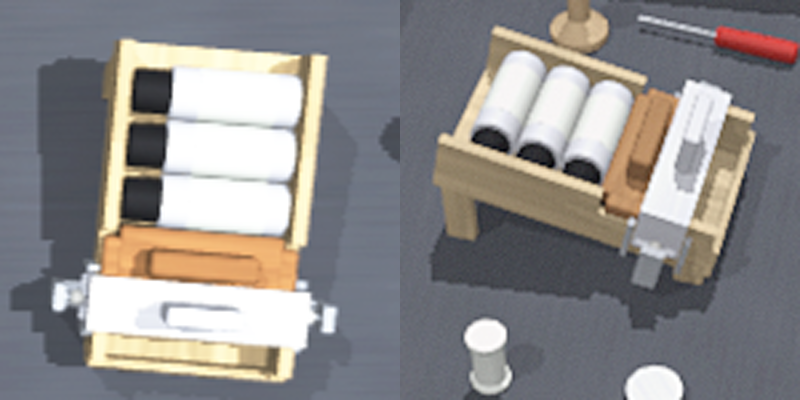

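The crop confirms the chute's yaw of about −5°. The handle plate stands on the bridge with the brush grip right uphill of it.

```bash
cat >> h.py <<'E'
from scipy.spatial.transform import Rotation as Ro
from scipy.optimize import fsolve
def tool(yaw,slope):   # tool y along chute x, tool z along -normal
    F=Ro.from_euler('ZY',[yaw,-slope],degrees=True).as_matrix()
    return np.c_[F[:,1],F[:,0],-F[:,2]]
def pose():
    s=observe();q=np.array(s["tool_rot"]);return Ro.from_quat(q[[1,2,3,0]]).as_matrix(),np.array(s["position"])
def go(R,grasp,N,start=None):
    """uniform row (shift then turn) repeated N times to bring grasp point to 'grasp' with tool R"""
    R0,p0=start or pose();p=np.array(grasp)+.008*R[:,2]
    w=Ro.from_matrix(R0.T@R).as_rotvec()/N;D=Ro.from_rotvec(w).as_matrix()
    S=sum(np.linalg.matrix_power(D,i) for i in range(N))
    t=np.linalg.solve(S,R0.T@(p-p0))
    path=[p0];A=R0
    for i in range(N): path.append(path[-1]+A@t);A=A@D
    path=np.array(path)
    print(N,"x",np.round(t*1000,1).tolist(),np.round(np.degrees(w),2).tolist(),"minr",np.hypot(path[:,0],path[:,1]).min().round(3),"mid",path[N//2].round(3))
    return A,path[-1]
ZC=tool(-5,12)[:,2]*-1
BR=np.array([.410,-.248,.140])
E
python3 - <<'E'
from h import *
R=tool(-5,12)
s=go(R,BR+.14*ZC,24)
s=go(R,BR+.003*ZC,6,s)
W=np.load("Wtop.npy");c=get_calibration("top")
K=np.array(c["intrinsics"]);T=np.linalg.inv(np.array(c["camera_from_world"]))
q=[]
for u,v in((197,138),(285,155),(263,252),(174,235)):
    r=T[:3,:3]@np.linalg.solve(K,[u,v,1]);o=T[:3,3];q.append(o+r*(.05-o[2])/r[2])
print(np.round(q,3),np.mean(q,0))
E
```

```text
24 x [-36.9, -14.9, -1.7] [-0.42, -0.35, 3.33] minr 0.444 mid [0.426 0.22  0.265]
6 x [-0.0, 0.0, 22.8] [0.0, -0.0, 0.0] minr 0.455 mid [ 0.397 -0.247  0.202]
[[0.761 0.355 0.05 ]
 [0.707 0.095 0.05 ]
 [0.421 0.161 0.05 ]
 [0.474 0.42  0.05 ]] [0.59062877 0.25770761 0.05      ]
```

>>> {"fn": "send_rows", "kwargs": {
  "plan": [
    [-36.9, -14.9, -1.7, -0.42, -0.35, 3.33, 0],
    [-36.9, -14.9, -1.7, -0.42, -0.35, 3.33, 0],
    [-36.9, -14.9, -1.7, -0.42, -0.35, 3.33, 0],
    [-36.9, -14.9, -1.7, -0.42, -0.35, 3.33, 0],
    [-36.9, -14.9, -1.7, -0.42, -0.35, 3.33, 0],
    [-36.9, -14.9, -1.7, -0.42, -0.35, 3.33, 0],
    [-36.9, -14.9, -1.7, -0.42, -0.35, 3.33, 0],
    [-36.9, -14.9, -1.7, -0.42, -0.35, 3.33, 0],
    [-36.9, -14.9, -1.7, -0.42, -0.35, 3.33, 0],
    [-36.9, -14.9, -1.7, -0.42, -0.35, 3.33, 0],
    [-36.9, -14.9, -1.7, -0.42, -0.35, 3.33, 0],
    [-36.9, -14.9, -1.7, -0.42, -0.35, 3.33, 0]
  ]
}}

```text
time: 1.1
position: [0.4267, 0.2182, 0.2648]
tool_rot: [0.041, 0.461, 0.886, 0.038]
contact_force: [0.2, 0.7, 0.3]
finger_gap: 0.0429
finger_force: 0.0
```

>>> {"fn": "send_rows", "kwargs": {
  "plan": [
    [-36.9, -14.9, -1.7, -0.42, -0.35, 3.33, 0],
    [-36.9, -14.9, -1.7, -0.42, -0.35, 3.33, 0],
    [-36.9, -14.9, -1.7, -0.42, -0.35, 3.33, 0],
    [-36.9, -14.9, -1.7, -0.42, -0.35, 3.33, 0],
    [-36.9, -14.9, -1.7, -0.42, -0.35, 3.33, 0],
    [-36.9, -14.9, -1.7, -0.42, -0.35, 3.33, 0],
    [-36.9, -14.9, -1.7, -0.42, -0.35, 3.33, 0],
    [-36.9, -14.9, -1.7, -0.42, -0.35, 3.33, 0],
    [-36.9, -14.9, -1.7, -0.42, -0.35, 3.33, 0],
    [-36.9, -14.9, -1.7, -0.42, -0.35, 3.33, 0],
    [-36.9, -14.9, -1.7, -0.42, -0.35, 3.33, 0],
    [-36.9, -14.9, -1.7, -0.42, -0.35, 3.33, 0]
  ]
}}

```text
time: 2.1
position: [0.3812, -0.2478, 0.2689]
tool_rot: [0.078, 0.734, 0.671, 0.072]
contact_force: [0.1, 0.8, -0.2]
finger_gap: 0.0426
finger_force: 0.0
```

>>> {"fn": "send_rows", "kwargs": {
  "plan": [
    [0, 0, 0, 0, 0, 0, 0],
    [0, 0, 0, 0, 0, 0, 0],
    [0, 0, 0, 0, 0, 0, 0]
  ]
}}

```text
time: 2.35
position: [0.382, -0.2457, 0.2686]
tool_rot: [0.077, 0.733, 0.672, 0.072]
contact_force: [-0.1, 0.6, 0.1]
finger_gap: 0.0426
finger_force: 0.0
```

```bash
python3 - <<'E'
from h import *
R=tool(-5,12)
s=go(R,BR+.14*ZC,4)
s=go(R,BR+.04*ZC,4,s)
s=go(R,BR+.003*ZC,4,s)
o=observe();print(o["time"],o["position"],o["finger_gap"],o["joints"].round(2))
E
```

```text
4 x [0.0, 0.2, -0.1] [0.01, -0.02, -0.01] minr 0.454 mid [ 0.382 -0.246  0.269]
4 x [0.0, -0.0, 25.0] [0.0, -0.0, 0.0] minr 0.455 mid [ 0.393 -0.247  0.22 ]
4 x [0.0, -0.0, 9.3] [0.0, -0.0, 0.0] minr 0.473 mid [ 0.407 -0.248  0.153]
2.35 [ 0.38203271 -0.24567519  0.26861227] 0.042585565154642756 [-0.38 -0.04  0.92  2.11 -0.08  0.86  0.5 ]
```

>>> {"fn": "send_rows", "kwargs": {
  "plan": [
    [0, 0.5, 20, 0, 0, 0, 0],
    [0, 0, 20, 0, 0, 0, 0],
    [0, 0, 20, 0, 0, 0, 0],
    [0, 0, 20, 0, 0, 0, 0],
    [0, 0, 15, 0, 0, 0, 0],
    [0, 0, 15, 0, 0, 0, 0],
    [0, 0, 10, 0, 0, 0, 0],
    [0, 0, 10, 0, 0, 0, 0],
    [0, 0, 7, 0, 0, 0, 0],
    [0, 0, 0, 0, 0, 0, 0]
  ]
}}

```text
time: 3.18
position: [0.4114, -0.2464, 0.1334]
tool_rot: [0.076, 0.732, 0.673, 0.071]
contact_force: [0.5, -0.6, -0.5]
finger_gap: 0.0429
finger_force: 0.0
```

>>> {"fn": "send_rows", "kwargs": {
  "plan": [
    [0, 0, 0, 0, 0, 0, -1],
    [0, 0, 0, 0, 0, 0, -1],
    [0, 0, 0, 0, 0, 0, -1],
    [0, 0, 0, 0, 0, 0, -1],
    [0, 0, 0, 0, 0, 0, -1],
    [0, 0, 0, 0, 0, 0, -1],
    [0, 0, 0, 0, 0, 0, -1],
    [0, 0, 0, 0, 0, 0, -1]
  ]
}}

```text
time: 3.85
position: [0.4112, -0.2484, 0.135]
tool_rot: [0.077, 0.733, 0.672, 0.072]
contact_force: [-0.4, 0.1, -1.1]
finger_gap: 0.0166
finger_force: 62.6
```

```bash
python3 - <<'E'
from h import *
s=go(tool(-5,12),BR+.003*ZC,1)
snap("side","s1")
E
python3 -c "
import cv2;p=cv2.imread('pics/s1.png');cv2.imwrite('pics/s1c.png',cv2.resize(p[100:280,200:440],None,fx=3,fy=3,interpolation=2))"
```

```text
1 x [0.3, -0.2, -0.1] [0.09, -0.07, -0.02] minr 0.48 mid [ 0.411 -0.248  0.135]
```

View pics/s1c.png

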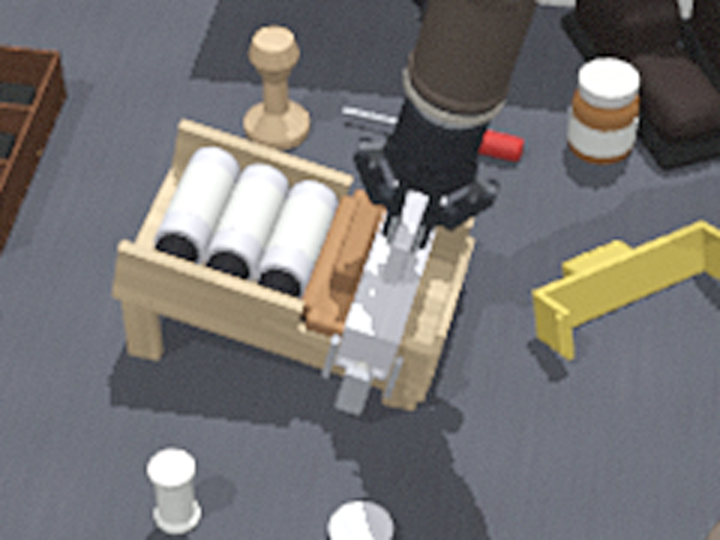

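The crop shows the fingers closed on the handle plate, with the bridge still seated. Next is a straight pull along the tool axis.

>>> {"fn": "send_rows", "kwargs": {
  "plan": [
    [0, 0, -2, 0, 0, 0, -1],
    [0, 0, -2, 0, 0, 0, -1],
    [0, 0, -2, 0, 0, 0, -1],
    [0, 0, -2, 0, 0, 0, -1],
    [0, 0, -2, 0, 0, 0, -1],
    [0, 0, -3, 0, 0, 0, -1],
    [0, 0, -3, 0, 0, 0, -1],
    [0, 0, -4, 0, 0, 0, -1],
    [0, 0, -5, 0, 0, 0, -1],
    [0, 0, 0, 0, 0, 0, -1]
  ]
}}

```text
time: 4.73
position: [0.4064, -0.2485, 0.1606]
tool_rot: [0.078, 0.733, 0.671, 0.072]
contact_force: [-1.2, 0.2, -0.8]
finger_gap: 0.017
finger_force: 63.1
```

>>> {"fn": "send_rows", "kwargs": {
  "plan": [
    [0, 0, -8, 0, 0, 0, -1],
    [0, 0, -8, 0, 0, 0, -1],
    [0, 0, -10, 0, 0, 0, -1],
    [0, 0, -12, 0, 0, 0, -1],
    [0, 0, -15, 0, 0, 0, -1],
    [0, 0, -15, 0, 0, 0, -1],
    [0, 0, -15, 0, 0, 0, -1],
    [0, 0, -15, 0, 0, 0, -1],
    [0, 0, -15, 0, 0, 0, -1],
    [0, 0, 0, 0, 0, 0, -1],
    [0, 0, 0, 0, 0, 0, -1]
  ]
}}

```text
time: 5.65
position: [0.3831, -0.2462, 0.2706]
tool_rot: [0.078, 0.733, 0.672, 0.073]
contact_force: [0.1, 0.6, -1.1]
finger_gap: 0.017
finger_force: 63.1
```

```bash
python3 - <<'E'
from h import *
TC=np.array([.5906,.2577,0]);a=np.radians(-12.6);tx=np.array([np.cos(a),np.sin(a),0])
B=TC-.065*tx
R=tool(-12.6,0);print(B)
s=go(R,B+[0,0,.24],18)
s=go(R,B+[0,0,.103],8,s)
snap("side","s2");snap("top","t2")
a=cv2.imread("pics/s2.png")[60:300,180:440];b=cv2.imread("pics/t2.png")[120:360,300:520]
cv2.imwrite("pics/c2.png",cv2.resize(np.hstack([a,b]),None,fx=1.6,fy=1.6))
E
```

```text
[0.52716541 0.27187931 0.        ]
18 x [29.7, 3.4, 2.6] [0.68, -0.05, 0.42] minr 0.429 mid [0.448 0.015 0.253]
8 x [-0.0, 0.0, 17.1] [0.0, 0.0, 0.0] minr 0.593 mid [0.527 0.272 0.164]
```

View pics/c2.png

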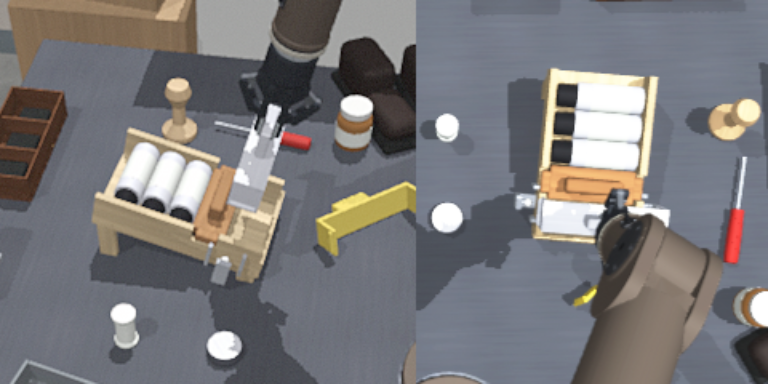

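The bridge is free in the gripper and the brush stays jammed. Now I carry the bridge to the tray.

>>> {"fn": "send_rows", "kwargs": {
  "plan": [
    [29.7, 3.4, 2.6, 0.68, -0.05, 0.42, -1],
    [29.7, 3.4, 2.6, 0.68, -0.05, 0.42, -1],
    [29.7, 3.4, 2.6, 0.68, -0.05, 0.42, -1],
    [29.7, 3.4, 2.6, 0.68, -0.05, 0.42, -1],
    [29.7, 3.4, 2.6, 0.68, -0.05, 0.42, -1],
    [29.7, 3.4, 2.6, 0.68, -0.05, 0.42, -1],
    [29.7, 3.4, 2.6, 0.68, -0.05, 0.42, -1],
    [29.7, 3.4, 2.6, 0.68, -0.05, 0.42, -1],
    [29.7, 3.4, 2.6, 0.68, -0.05, 0.42, -1]
  ]
}}

```text
time: 6.5
position: [0.4471, 0.0169, 0.2512]
tool_rot: [0.037, 0.759, 0.65, 0.034]
contact_force: [0.6, 0.2, -1.8]
finger_gap: 0.0169
finger_force: 62.9
```

>>> {"fn": "send_rows", "kwargs": {
  "plan": [
    [29.7, 3.4, 2.6, 0.68, -0.05, 0.42, -1],
    [29.7, 3.4, 2.6, 0.68, -0.05, 0.42, -1],
    [29.7, 3.4, 2.6, 0.68, -0.05, 0.42, -1],
    [29.7, 3.4, 2.6, 0.68, -0.05, 0.42, -1],
    [29.7, 3.4, 2.6, 0.68, -0.05, 0.42, -1],
    [29.7, 3.4, 2.6, 0.68, -0.05, 0.42, -1],
    [29.7, 3.4, 2.6, 0.68, -0.05, 0.42, -1],
    [29.7, 3.4, 2.6, 0.68, -0.05, 0.42, -1],
    [29.7, 3.4, 2.6, 0.68, -0.05, 0.42, -1],
    [0, 0, 0, 0, 0, 0, -1],
    [0, 0, 0, 0, 0, 0, -1],
    [0, 0, 0, 0, 0, 0, -1]
  ]
}}

```text
time: 7.5
position: [0.5271, 0.2717, 0.2298]
tool_rot: [-0.001, 0.781, 0.625, -0.003]
contact_force: [0.2, 0.1, -1.1]
finger_gap: 0.0171
finger_force: 62.8
```

```bash
python3 - <<'E'
from h import *
B=np.array([.527,.272,0]);R=tool(-12.6,0)
s=go(R,B+[0,0,.24],2)
s=go(R,B+[0,0,.103],8,s)
snap("top","t3")
cv2.imwrite("pics/t3c.png",cv2.imread("pics/t3.png")[100:400,120:420])
# brush with nothing on it
for n in("top","side"):
    p,W=snap(n,"b"+n);hsv=cv2.cvtColor(p,cv2.COLOR_RGB2HSV);H,S,V=cv2.split(hsv)
    m=(W[...,0]>.41)&(W[...,0]<.52)&(W[...,1]>-.4)&(W[...,1]<-.12)&(S>95)&(H<20)&(H>5)&(W[...,2]>.06)
    # normal-height
    q=W[m];h=q@ZC;t=q[h>np.percentile(h,97)-.006];hh=np.median(h[h>np.percentile(h,97)-.006])
    print(n,len(q),cv2.minAreaRect(q[:,:2].astype(np.float32)),"top",len(t),np.median(t,0).round(4),t.mean(0).round(4),cv2.minAreaRect(t[:,:2].astype(np.float32)))
E
```

```text
2 x [0.2, -0.1, -1.1] [-0.13, 0.09, -0.01] minr 0.593 mid [0.527 0.272 0.231]
8 x [-0.0, -0.0, 17.1] [0.0, 0.0, 0.0] minr 0.593 mid [0.527 0.272 0.163]
top 1269 ((0.4613494277000427, -0.2572043538093567), (0.17981772124767303, 0.06219005212187767), 85.3070297241211) top 214 [ 0.4544 -0.2523  0.1208] [ 0.4541 -0.2552  0.1215] ((0.4543086886405945, -0.2558758854866028), (0.09820147603750229, 0.022842304781079292), 84.09757995605469)
side 880 ((0.4628225266933441, -0.25468334555625916), (0.1810123473405838, 0.05826912075281143), 84.71444702148438) top 185 [ 0.4552 -0.2514  0.1202] [ 0.455  -0.2504  0.12  ] ((0.4546293020248413, -0.2533413767814636), (0.1020800992846489, 0.02419177070260048), 84.0765151977539)
```

View pics/t3c.png

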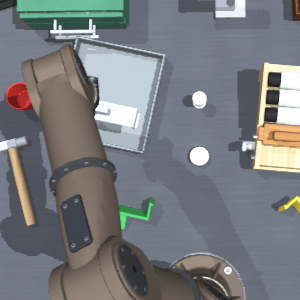

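The bridge hangs over the tray, with its handle at about (115,112) in the crop and square to the tray. Lowering it now.

>>> {"fn": "send_rows", "kwargs": {
  "plan": [
    [0.2, 0, 17, -0.2, 0.2, 0, -1],
    [0, 0, 17, 0, 0, 0, -1],
    [0, 0, 17, 0, 0, 0, -1],
    [0, 0, 17, 0, 0, 0, -1],
    [0, 0, 17, 0, 0, 0, -1],
    [0, 0, 15, 0, 0, 0, -1],
    [0, 0, 12, 0, 0, 0, -1],
    [0, 0, 10, 0, 0, 0, -1],
    [0, 0, 7, 0, 0, 0, -1],
    [0, 0, 3, 0, 0, 0, -1],
    [0, 0, 0, 0, 0, 0, -1]
  ]
}}

```text
time: 8.57
position: [0.5273, 0.2728, 0.0992]
tool_rot: [-0.001, 0.781, 0.625, 0.001]
contact_force: [0.1, -0.3, -1.7]
finger_gap: 0.0166
finger_force: 63.0
```

>>> {"fn": "send_rows", "kwargs": {
  "plan": [
    [0, 0, 1, 0, 0, 0, -1],
    [0, 0, 1, 0, 0, 0, -1],
    [0, 0, 1, 0, 0, 0, -1],
    [0, 0, 0, 0, 0, 0, -1]
  ]
}}

```text
time: 8.9
position: [0.5276, 0.2731, 0.0968]
tool_rot: [-0.001, 0.78, 0.625, 0.001]
contact_force: [-0.9, 0.4, -0.9]
finger_gap: 0.0167
finger_force: 63.0
```

>>> {"fn": "send_rows", "kwargs": {
  "plan": [
    [0, 0, 1, 0, 0, 0, -1],
    [0, 0, 1, 0, 0, 0, -1],
    [0, 0, 1, 0, 0, 0, -1],
    [0, 0, 0, 0, 0, 0, -1]
  ]
}}

```text
time: 9.23
position: [0.5279, 0.2732, 0.0964]
tool_rot: [-0.001, 0.781, 0.625, 0.002]
contact_force: [-9.6, -4.8, 29.8]
finger_gap: 0.0167
finger_force: 67.3
```

>>> {"fn": "send_rows", "kwargs": {
  "plan": [
    [0, 0, 1, 0, 0, 0, -1],
    [0, 0, 1, 0, 0, 0, -1],
    [0, 0, 0, 0, 0, 0, -1]
  ]
}}

```text
time: 9.48
position: [0.528, 0.2731, 0.0963]
tool_rot: [-0.002, 0.781, 0.625, 0.003]
contact_force: [-15.6, -7.1, 50.7]
finger_gap: 0.0168
finger_force: 70.5
```

It stands on the floor of the tray. I take off the load, release and rise.

>>> {"fn": "send_rows", "kwargs": {
  "plan": [
    [0, 0, -2, 0, 0, 0, -1],
    [0, 0, -2.5, 0, 0, 0, -1],
    [0, 0, 0, 0, 0, 0, -1],
    [0, 0, 0, 0, 0, 0, 0],
    [0, 0, 0, 0, 0, 0, 0],
    [0, 0, 0, 0, 0, 0, 0],
    [0, 0, 0, 0, 0, 0, 0],
    [0, 0, 0, 0, 0, 0, 0]
  ]
}}

```text
time: 10.15
position: [0.5275, 0.273, 0.0958]
tool_rot: [-0.001, 0.78, 0.625, 0.001]
contact_force: [0.2, -0.2, 0.3]
finger_gap: 0.0425
finger_force: 0.0
```

>>> {"fn": "send_rows", "kwargs": {
  "plan": [
    [0, 0, -8, 0, 0, 0, 0],
    [0, 0, -15, 0, 0, 0, 0],
    [0, 0, -20, 0, 0, 0, 0],
    [0, 0, -20, 0, 0, 0, 0],
    [0, 0, -20, 0, 0, 0, 0],
    [0, 0, -20, 0, 0, 0, 0],
    [0, 0, -20, 0, 0, 0, 0],
    [0, 0, -20, 0, 0, 0, 0],
    [0, 0, 0, 0, 0, 0, 0],
    [0, 0, 0, 0, 0, 0, 0]
  ]
}}

```text
time: 10.98
position: [0.528, 0.2728, 0.2406]
tool_rot: [-0.001, 0.781, 0.625, 0.003]
contact_force: [-0.1, -0.3, -0.4]
finger_gap: 0.0425
finger_force: 0.0
```

```bash
python3 - <<'E'
from h import *
R=tool(-5,12);BG=np.array([.4572,-.2545,.1093])
s=go(R,BG+.14*ZC,18)
s=go(R,BG+.003*ZC,8,s)
snap("side","s4");cv2.imwrite("pics/s4c.png",cv2.imread("pics/s4.png")[150:480,100:500])
E
```

```text
18 x [-29.7, -0.8, -0.1] [-0.66, 0.03, -0.42] minr 0.461 mid [0.47  0.012 0.24 ]
8 x [0.0, 0.0, 17.1] [0.0, 0.0, -0.0] minr 0.498 mid [ 0.444 -0.253  0.171]
```

View pics/s4c.png

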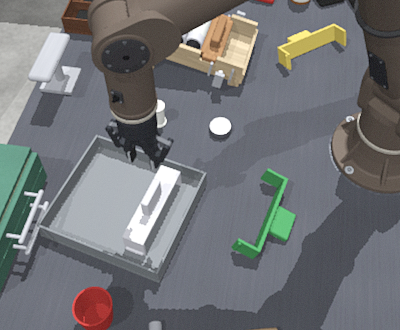

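The bridge stands upright in the near half of the tray, and the arm is clear. On to the brush.

>>> {"fn": "send_rows", "kwargs": {
  "plan": [
    [-29.7, -0.8, -0.1, -0.66, 0.03, -0.42, 0],
    [-29.7, -0.8, -0.1, -0.66, 0.03, -0.42, 0],
    [-29.7, -0.8, -0.1, -0.66, 0.03, -0.42, 0],
    [-29.7, -0.8, -0.1, -0.66, 0.03, -0.42, 0],
    [-29.7, -0.8, -0.1, -0.66, 0.03, -0.42, 0],
    [-29.7, -0.8, -0.1, -0.66, 0.03, -0.42, 0],
    [-29.7, -0.8, -0.1, -0.66, 0.03, -0.42, 0],
    [-29.7, -0.8, -0.1, -0.66, 0.03, -0.42, 0],
    [-29.7, -0.8, -0.1, -0.66, 0.03, -0.42, 0]
  ]
}}

```text
time: 11.78
position: [0.4683, 0.0103, 0.2377]
tool_rot: [0.038, 0.758, 0.65, 0.035]
contact_force: [0.2, -0.6, -1.1]
finger_gap: 0.0425
finger_force: 0.0
```

>>> {"fn": "send_rows", "kwargs": {
  "plan": [
    [-29.7, -0.8, -0.1, -0.66, 0.03, -0.42, 0],
    [-29.7, -0.8, -0.1, -0.66, 0.03, -0.42, 0],
    [-29.7, -0.8, -0.1, -0.66, 0.03, -0.42, 0],
    [-29.7, -0.8, -0.1, -0.66, 0.03, -0.42, 0],
    [-29.7, -0.8, -0.1, -0.66, 0.03, -0.42, 0],
    [-29.7, -0.8, -0.1, -0.66, 0.03, -0.42, 0],
    [-29.7, -0.8, -0.1, -0.66, 0.03, -0.42, 0],
    [-29.7, -0.8, -0.1, -0.66, 0.03, -0.42, 0],
    [-29.7, -0.8, -0.1, -0.66, 0.03, -0.42, 0],
    [0, 0, 0, 0, 0, 0, 0],
    [0, 0, 0, 0, 0, 0, 0],
    [0, 0, 0, 0, 0, 0, 0]
  ]
}}

```text
time: 12.78
position: [0.4287, -0.2521, 0.2371]
tool_rot: [0.076, 0.734, 0.672, 0.069]
contact_force: [0.3, 0.2, 0.1]
finger_gap: 0.0427
finger_force: 0.0
```

```bash
python3 - <<'E'
from h import *
R=tool(-5,12);BG=np.array([.4572,-.2545,.1093])
s=go(R,BG+.14*ZC,1)
s=go(R,BG+.003*ZC,8,s)
E
```

```text
1 x [0.1, 1.5, -1.1] [-0.19, 0.07, -0.06] minr 0.497 mid [ 0.429 -0.252  0.237]
8 x [0.0, -0.0, 17.1] [0.0, 0.0, -0.0] minr 0.498 mid [ 0.444 -0.253  0.171]
```

>>> {"fn": "send_rows", "kwargs": {
  "plan": [
    [0, 1, 20, -0.2, 0, 0, 0],
    [0, 0, 20, 0, 0, 0, 0],
    [0, 0, 20, 0, 0, 0, 0],
    [0, 0, 20, 0, 0, 0, 0],
    [0, 0, 17, 0, 0, 0, 0],
    [0, 0, 15, 0, 0, 0, 0],
    [0, 0, 11, 0, 0, 0, 0],
    [0, 0, 8, 0, 0, 0, 0],
    [0, 0, 4, 0, 0, 0, 0],
    [0, 0, 0, 0, 0, 0, 0]
  ]
}}

```text
time: 13.62
position: [0.4583, -0.2544, 0.1053]
tool_rot: [0.078, 0.733, 0.672, 0.071]
contact_force: [-0.5, 0.4, 0.2]
finger_gap: 0.0428
finger_force: 0.0
```

>>> {"fn": "send_rows", "kwargs": {
  "plan": [
    [0, 0, 0, 0, 0, 0, -1],
    [0, 0, 0, 0, 0, 0, -1],
    [0, 0, 0, 0, 0, 0, -1],
    [0, 0, 0, 0, 0, 0, -1],
    [0, 0, 0, 0, 0, 0, -1],
    [0, 0, 0, 0, 0, 0, -1],
    [0, 0, 0, 0, 0, 0, -1]
  ]
}}

```text
time: 14.2
position: [0.4583, -0.2553, 0.1066]
tool_rot: [0.079, 0.733, 0.671, 0.071]
contact_force: [-3.3, 2.4, 7.4]
finger_gap: 0.0232
finger_force: 60.0
```

The grip holds at a 23 mm opening. Lifting straight out along z.

>>> {"fn": "send_rows", "kwargs": {
  "plan": [
    [0, 0, -4, 0, 0, 0, -1],
    [0, 0, -8, 0, 0, 0, -1],
    [0, 0, -12, 0, 0, 0, -1],
    [0, 0, -15, 0, 0, 0, -1],
    [0, 0, -18, 0, 0, 0, -1],
    [0, 0, -18, 0, 0, 0, -1],
    [0, 0, -18, 0, 0, 0, -1],
    [0, 0, -18, 0, 0, 0, -1],
    [0, 0, -18, 0, 0, 0, -1],
    [0, 0, -12, 0, 0, 0, -1],
    [0, 0, 0, 0, 0, 0, -1],
    [0, 0, 0, 0, 0, 0, -1]
  ]
}}

```text
time: 15.2
position: [0.4289, -0.2526, 0.2444]
tool_rot: [0.079, 0.733, 0.672, 0.071]
contact_force: [-0.4, -0.0, -2.4]
finger_gap: 0.0228
finger_force: 60.0
```

```bash
python3 - <<'E'
from h import *
a=np.radians(-12.6);B=np.array([.5906,.2577,0])+.075*np.array([np.cos(a),np.sin(a),0]);print(B)
R=tool(-12.6,0)
s=go(R,B+[0,0,.24],22)
s=go(R,B+[0,0,.077],9,s)
snap("top","t5");snap("side","s5")
cv2.imwrite("pics/c5.png",np.hstack([cv2.imread("pics/t5.png")[120:320,300:560],cv2.imread("pics/s5.png")[80:280,180:440]]))
E
```

```text
[0.66379376 0.24133926 0.        ]
22 x [23.8, 7.1, 1.4] [0.55, -0.03, 0.34] minr 0.493 mid [ 0.538 -0.002  0.242]
9 x [-0.0, -0.0, 18.1] [-0.0, 0.0, 0.0] minr 0.706 mid [0.664 0.241 0.16 ]
```

View pics/c5.png

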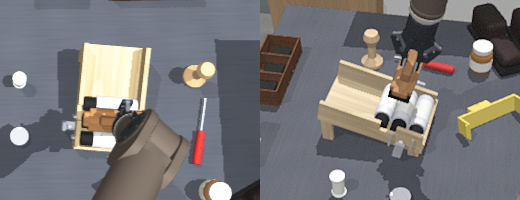

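The cans have rolled down to the stop, and the brush hangs in the gripper. Carrying it to the tray.

>>> {"fn": "send_rows", "kwargs": {
  "plan": [
    [23.8, 7.1, 1.4, 0.55, -0.03, 0.34, -1],
    [23.8, 7.1, 1.4, 0.55, -0.03, 0.34, -1],
    [23.8, 7.1, 1.4, 0.55, -0.03, 0.34, -1],
    [23.8, 7.1, 1.4, 0.55, -0.03, 0.34, -1],
    [23.8, 7.1, 1.4, 0.55, -0.03, 0.34, -1],
    [23.8, 7.1, 1.4, 0.55, -0.03, 0.34, -1],
    [23.8, 7.1, 1.4, 0.55, -0.03, 0.34, -1],
    [23.8, 7.1, 1.4, 0.55, -0.03, 0.34, -1],
    [23.8, 7.1, 1.4, 0.55, -0.03, 0.34, -1],
    [23.8, 7.1, 1.4, 0.55, -0.03, 0.34, -1],
    [23.8, 7.1, 1.4, 0.55, -0.03, 0.34, -1]
  ]
}}

```text
time: 16.22
position: [0.5384, -0.0008, 0.2403]
tool_rot: [0.039, 0.758, 0.65, 0.034]
contact_force: [0.3, -0.0, -1.8]
finger_gap: 0.0229
finger_force: 59.9
```

>>> {"fn": "send_rows", "kwargs": {
  "plan": [
    [23.8, 7.1, 1.4, 0.55, -0.03, 0.34, -1],
    [23.8, 7.1, 1.4, 0.55, -0.03, 0.34, -1],
    [23.8, 7.1, 1.4, 0.55, -0.03, 0.34, -1],
    [23.8, 7.1, 1.4, 0.55, -0.03, 0.34, -1],
    [23.8, 7.1, 1.4, 0.55, -0.03, 0.34, -1],
    [23.8, 7.1, 1.4, 0.55, -0.03, 0.34, -1],
    [23.8, 7.1, 1.4, 0.55, -0.03, 0.34, -1],
    [23.8, 7.1, 1.4, 0.55, -0.03, 0.34, -1],
    [23.8, 7.1, 1.4, 0.55, -0.03, 0.34, -1],
    [23.8, 7.1, 1.4, 0.55, -0.03, 0.34, -1],
    [23.8, 7.1, 1.4, 0.55, -0.03, 0.34, -1],
    [0, 0, 0, 0, 0, 0, -1]
  ]
}}

```text
time: 17.22
position: [0.664, 0.2471, 0.2278]
tool_rot: [-0.002, 0.778, 0.628, -0.001]
contact_force: [-1.5, 2.5, -3.6]
finger_gap: 0.023
finger_force: 59.8
```

>>> {"fn": "send_rows", "kwargs": {
  "plan": [
    [0, 0, 0, 0, 0, 0, -1],
    [0, 0, 0, 0, 0, 0, -1]
  ]
}}

```text
time: 17.38
position: [0.6634, 0.2401, 0.2298]
tool_rot: [-0.0, 0.78, 0.625, -0.001]
contact_force: [1.3, -0.4, -1.7]
finger_gap: 0.0228
finger_force: 59.8
```

```bash
python3 - <<'E'
from h import *
B=np.array([.664,.241,0])
R=tool(-12.6,0)
s=go(R,B+[0,0,.24],1)
s=go(R,B+[0,0,.077],9,s)
E
```

```text
1 x [1.0, 0.4, -2.2] [-0.08, 0.08, 0.03] minr 0.705 mid [0.663 0.24  0.23 ]
9 x [0.0, -0.0, 18.1] [0.0, -0.0, -0.0] minr 0.706 mid [0.664 0.241 0.16 ]
```

>>> {"fn": "send_rows", "kwargs": {
  "plan": [
    [1, 0, 18, 0, 0, 0, -1],
    [0, 0, 20, 0, 0, 0, -1],
    [0, 0, 20, 0, 0, 0, -1],
    [0, 0, 20, 0, 0, 0, -1],
    [0, 0, 20, 0, 0, 0, -1],
    [0, 0, 18, 0, 0, 0, -1],
    [0, 0, 15, 0, 0, 0, -1],
    [0, 0, 12, 0, 0, 0, -1],
    [0, 0, 8, 0, 0, 0, -1],
    [0, 0, 4, 0, 0, 0, -1],
    [0, 0, 0, 0, 0, 0, -1]
  ]
}}

```text
time: 18.3
position: [0.6636, 0.2416, 0.0759]
tool_rot: [-0.0, 0.78, 0.626, -0.0]
contact_force: [-0.1, 0.9, -1.7]
finger_gap: 0.0231
finger_force: 60.0
```

>>> {"fn": "send_rows", "kwargs": {
  "plan": [
    [0, 0, 1.5, 0, 0, 0, -1],
    [0, 0, 1.5, 0, 0, 0, -1],
    [0, 0, 1, 0, 0, 0, -1],
    [0, 0, 1, 0, 0, 0, -1],
    [0, 0, 0, 0, 0, 0, -1]
  ]
}}

```text
time: 18.72
position: [0.664, 0.2422, 0.0716]
tool_rot: [-0.0, 0.78, 0.626, 0.0]
contact_force: [-0.2, -0.6, -2.4]
finger_gap: 0.0228
finger_force: 60.0
```

>>> {"fn": "send_rows", "kwargs": {
  "plan": [
    [0, 0, 1.5, 0, 0, 0, -1],
    [0, 0, 1.5, 0, 0, 0, -1],
    [0, 0, 0, 0, 0, 0, -1]
  ]
}}

```text
time: 18.97
position: [0.6637, 0.2421, 0.0681]
tool_rot: [-0.0, 0.78, 0.626, 0.0]
contact_force: [0.7, -0.7, -3.1]
finger_gap: 0.0226
finger_force: 60.0
```

>>> {"fn": "send_rows", "kwargs": {
  "plan": [
    [0, 0, 1, 0, 0, 0, -1],
    [0, 0, 1, 0, 0, 0, -1],
    [0, 0, 0, 0, 0, 0, -1]
  ]
}}

```text
time: 19.22
position: [0.6638, 0.2421, 0.0662]
tool_rot: [-0.0, 0.78, 0.626, 0.0]
contact_force: [0.2, -0.4, -1.6]
finger_gap: 0.0225
finger_force: 60.0
```

>>> {"fn": "send_rows", "kwargs": {
  "plan": [
    [0, 0, 1, 0, 0, 0, -1],
    [0, 0, 0, 0, 0, 0, -1],
    [0, 0, 0, 0, 0, 0, 0],
    [0, 0, 0, 0, 0, 0, 0],
    [0, 0, 0, 0, 0, 0, 0],
    [0, 0, 0, 0, 0, 0, 0],
    [0, 0, 0, 0, 0, 0, 0]
  ]
}}

```text
time: 19.8
position: [0.6641, 0.2422, 0.0657]
tool_rot: [-0.0, 0.78, 0.626, 0.0]
contact_force: [0.3, -0.1, 0.0]
finger_gap: 0.0422
finger_force: 0.0
```

>>> {"fn": "send_rows", "kwargs": {
  "plan": [
    [0, 0, -8, 0, 0, 0, 0],
    [0, 0, -15, 0, 0, 0, 0],
    [0, 0, -20, 0, 0, 0, 0],
    [0, 0, -20, 0, 0, 0, 0],
    [0, 0, -20, 0, 0, 0, 0],
    [0, 0, -20, 0, 0, 0, 0],
    [0, 0, -20, 0, 0, 0, 0],
    [0, 0, -20, 0, 0, 0, 0],
    [0, 0, -20, 0, 0, 0, 0],
    [0, 0, 0, 0, 0, 0, 0],
    [0, 0, 0, 0, 0, 0, 0],
    [0, 0, 0, 0, 0, 0, 0]
  ]
}}

```text
time: 20.8
position: [0.6636, 0.242, 0.2284]
tool_rot: [-0.0, 0.78, 0.626, 0.0]
contact_force: [0.1, 0.4, 0.2]
finger_gap: 0.0429
finger_force: 0.0
```

```bash
python3 - <<'E'
from h import *
snap("top","t6");snap("side","s6")
cv2.imwrite("pics/c6.png",np.hstack([cv2.imread("pics/t6.png")[100:400,110:530],cv2.imread("pics/s6.png")[90:390,120:490]]))
E
```

```text
(no output)
```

View pics/c6.png

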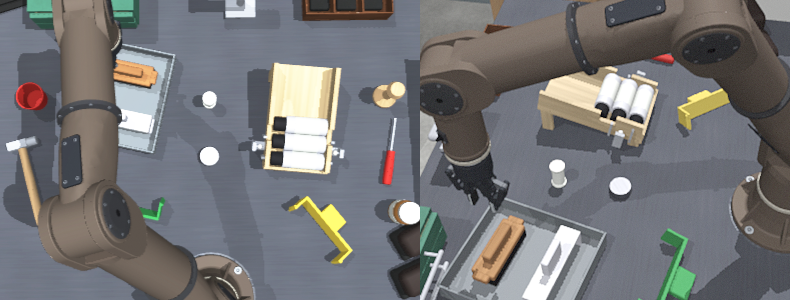

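The brush and the bridge both lie in the tray. The three cans rest in a row at the stop, and no bystander has moved.

```bash
python3 -c "
from station import *
print(close_job())"
```

```text
the job is handed in; nothing more can be done
None
```

The job is handed in at about 21 s of robot time: the bridge and brush are in the tray, all three cans have rolled to the stop, and no bystander looks moved in the last pictures; the judge's result was not shown.

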